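# Stir the polishing balls and stow the rod in the leaning eye

### The arm

A 6-joint arm with a two-finger parallel gripper is mounted at the origin on the work surface. World frame = base frame: x ahead of the robot, y to its left, z up, the work surface at z = 0. Lengths are in m, angles in degrees, forces in N, time in s.
With the tool pointing down it reaches from about 0.275 to 0.825 m from the base axis. Payload 5.2 kg.
Tool frame: the origin (TCP) lies on the centre line of the jaws, within the pads' length; the fingertips stand 17 mm ahead of it and the grasp point (between the pads) lies 2 mm behind it; x points along the fingers, y is the direction in which the jaws open and shut, and the axes are right-handed (so a half turn about x gives the same grasp; the last joint's range is limited). The gripper opens to 93 mm and grips with 3 to 60 N. Pads are 15 mm wide; open, the fingers measure 128 mm over their backs; the gripper's body (75 mm by 188 mm) begins 65 mm behind the grasp point.
Start: joints at [-84.958, 14.817, 87.949, -0, 77.235, -11.62], TCP at [0.158, -0.527, 0.236] pointing down, gripper open.
Joint ranges: [-179.93, 179.93], [-52.35, 119.4], [10.71, 147.94], [-69.91, 249.91], [12.55, 155.21], [-178.61, 178.61]. Speed limits (degrees/s): [147.25, 147.25, 180, 180, 180, 180].

### API

Orientations are given as a 3x3 rotation matrix whose columns are the frame's x, y, z axes.
In Python, from plant import manip gives the robot as it stands. Calls block until the motion is done:
- manip.reach(position, orientation): joint-space move of the TCP to a pose.
- manip.line_to(position, rot=None, vel=0.15): straight line of the TCP; rot=None keeps the orientation; vel is the mean speed in m/s.
- manip.goto_joints(angles): joint-space move.
- manip.gripper_to(opening, force=None): opening from 0.0 (shut) to 1.0 (fully open); force is the grip in N (None keeps the last); returns when the fingers have stopped.
- manip.hold(seconds).
- manip.ik(position, orientation): joint angles nearest the present ones, or None.
- manip.read_state(): the state.
- manip.camera(name): name is "side" or "top" or "wrist"; returns a dict with "image" (384x512x3 uint8, red, green, blue), "mtx" (3x3 intrinsics, pixels), "R" (3x3) and "t" (3): a world point X has camera coordinates R X + t; the wrist camera has in their place "tool_from_camera" (4x4, takes a point from camera to tool coordinates, whose origin is the TCP and whose axes are the tool frame's). Camera axes: x right, y down, z forward; pixel columns grow to the right and rows downward; lengths in m; the calibration is good to about 2 mm. A picture is of the moment at which its call begins: read the wrist's pose just before it. There is no depth.
A pose or a line that the arm cannot do raises manip.MotionError and nothing moves.
- manip.finish_job(): hands the job in, once; it reports no verdict.
The state is a dict: "clock": time; "joints": joint angles; "qvel": joint speeds; "tau": joint torques, N m; "eef_pos": TCP position; "tcp_rot": TCP orientation; "ft_force": force on the tool from outside, world axes, zero at the start; "torque": the same for the moment, N m; "grip_width": opening from 0.0 (shut) to 1.0 (fully open).
Only numpy, scipy, OpenCV 4.12 (cv2) and the standard library are available. Lean on these libraries where they do the work, as an engineer would, in place of code of your own. Each camera call takes 0.05 s, during which the arm holds its last target.

### The job

Draw the stirring rod out of its wooden rack and, with its steel end down in the tub of ceramic polishing balls, stir them round until every ball has clearly shifted from where it lay (by a ball's width or so), keeping all of them in the tub. Then thread the rod through the eye of the leaning steel holder, push it fully home until its collar rests on the eye, and let go. Leave the spare tub, the can and the wrench where they are.

Things in the scene. Friction and masses are not known exactly. Their poses are not given: they have to be found in the camera images.
- rod: stirring rod, 196 mm long, about 0.15 kg: round steel shaft 12 mm thick, last 6 mm tapering to a 6 mm tip; 130 to 136 mm from the tip a round collar 34 mm across; from 136 to 196 mm a black handle, 22 x 22 mm square. Origin at the tip, z from tip to handle, x and y square to the handle's flats. Starts upright in the rack, tip 10 mm above the bench
- rod_tip (a point): tip of the rod's shaft (same frame as rod)
- rod_grip (a point): point on the rod's axis inside the handle, 170 mm from the tip, where it is well gripped: fingertips then stay 15 mm clear of the collar
- rack: fixed wooden block 70 x 70 x 60 mm with one upright hole in the middle of its top, 15 mm wide and 50 mm deep, in which the rod starts. Origin at the centre of its underside
- tub: white plastic tub, fixed to the bench, the one with six balls in it: 75 mm high, 148 mm across the rim, 4 mm walls; inside 66 mm radius at the floor, which is 6 mm above the bench. Origin at the centre of its underside, z up
- eye: steel eye of the leaning holder: a sleeve 30 mm long, 36 mm outside, bore 16 mm right through, leaning 30 degrees. Origin: centre of its lower end, 114 mm above the bench; z runs up the bore to the mouth and leans towards the robot's side; y is level. Rod enters at the mouth, against z; when home its collar rests on the mouth and its tip is 100 mm beyond the lower end, clear of the foot
- eye_mouth (a point): centre of the eye's upper end, where the rod enters (axes as eye)
- holder: fixed dark steel holder that carries the eye: a flat foot 160 x 90 x 8 mm with two upright cheeks, 36 mm apart inside, on either side of the eye. Origin on the bench right below the eye's lower end; x away from the leaning side; the foot spans x -50 to 110 mm
- spare_tub: loose empty tub of the same shape and size as the other; a bystander
- can: closed upright can, 52 mm across, 150 mm high; a bystander
- wrench: steel wrench 150 mm long lying flat on the bench, 0.2 kg; a bystander. Origin under its middle
- ball0_center (a point): centre of a brown ceramic ball 22 mm across, 14 g, one of six that lie loose on the tub's floor; at the start they lie in a ring about 32 mm from the middle and the middle (15 mm radius or more) is free
- ball1_center (a point): centre of another of the six balls, the same
- ball2_center (a point): centre of another of the six balls, the same
- ball3_center (a point): centre of another of the six balls, the same
- ball4_center (a point): centre of another of the six balls, the same
- ball5_center (a point): centre of another of the six balls, the same
Not all that is in view belongs to the job. There is more than one size of the holder; the job needs the largest.

How it is judged (in metres and radians):
On the way, in this order (a step that is already met when the one before it is completed fails the run):
1. the rod is drawn clear of the rack (height (world z) of rod_tip above 0.064 m and contact force between rod and rack below 0.1 N), for 0.1 s.
2. the rod's tip is down among the balls in the tub (z of rod_tip in the frame of tub below 0.035 m and horizontal distance between rod_tip and tub below 0.066 m), for 0.1 s.
3. with the tip still down in the tub, every ball has been moved at least 12 mm from its first place (all of step 2 and distance of each of ball0_center, ball1_center, ball2_center, ball3_center, ball4_center, ball5_center from where it was at the start of the episode above 0.012 m), for 0.1 s.
4. the rod's tip has come out of the lower end of the eye, the rod in line with the bore (z of rod_tip in the frame of eye below -0.01 m and angle between the z axis of rod and the z axis of eye, either way round below 0.17 rad and x of rod_tip in the frame of eye between -0.022 and 0.022 m and y of rod_tip in the frame of eye between -0.022 and 0.022 m), for 0.1 s.
At the end, for the whole second after the job is handed in: The rod stands in the leaning eye, in line with its bore within 10 degrees, its tip 94 mm or more beyond the eye's lower end (100 mm when the collar rests on the mouth), at rest and released; all six balls lie in the tub (z of rod_tip in the frame of eye between -0.106 and -0.094 m and angle between the z axis of rod and the z axis of eye, either way round below 0.17 rad and x of rod_tip in the frame of eye between -0.022 and 0.022 m and y of rod_tip in the frame of eye between -0.022 and 0.022 m and linear speed of rod below 0.02 m/s and horizontal distance between each of ball0_center, ball1_center, ball2_center, ball3_center, ball4_center, ball5_center and tub below 0.066 m and height (world z) of each of ball0_center, ball1_center, ball2_center, ball3_center, ball4_center, ball5_center below 0.07 m); the robot touches nothing.
It fails at once if a ball leaves the tub (horizontal distance between any of ball0_center, ball1_center, ball2_center, ball3_center, ball4_center, ball5_center and tub above 0.08 m).
It fails at once if the spare tub, the can or the wrench is moved by more than 20 mm (distance of any of spare_tub, can, wrench from where it was at the start of the episode above 0.02 m).
It also fails if it takes over 67 s, if anything falls off the work surface, if the arm or the gripper's body presses on something with over 40 N, if the wrist force passes 120 N, or if a joint passes its speed limit or range.

## Working session

There is one attempt and no reset: what is moved stays moved. The work goes in short steps, each a Python script; the robot and the scene stay as the last script left them, time stands still between calls to the robot, and variables do not carry over. Pictures are saved under pics/ and viewed, and the job is handed in when it is done.

```bash
ls; mkdir -p pics
python3 - <<'E'
from plant import manip
import cv2,numpy as np,pickle
d={}
print(manip.read_state())
for n in ("side","top","wrist"):
    c=manip.camera(n); d[n]=c
    cv2.imwrite(f"pics/{n}0.png",cv2.resize(c["image"][:,:,::-1],(800,600),interpolation=cv2.INTER_CUBIC))
    print(n,c["mtx"],c.get("R"),c.get("t"),c.get("tool_from_camera"))
pickle.dump(d,open("cams0.pkl","wb"))
E
```

```text
pics
{'clock': 0.0, 'joints': array([-8.49586417e+01,  1.48596257e+01,  8.80085460e+01,  6.98471757e-04,
        7.72356448e+01, -1.16199088e+01]), 'qvel': array([ 0.12847492, -0.08517079,  0.11584691, -0.04433506,  0.03809713,
       -0.00962802]), 'tau': array([ 5.38370186e-04, -4.37301850e+01, -2.83996654e+01,  7.19208573e-02,
        4.16398945e-02, -1.46346611e-04]), 'eef_pos': array([ 0.15767065, -0.52639144,  0.23483198]), 'tcp_rot': array([[-1.47380387e-04,  2.86710229e-01, -9.58017340e-01],
       [ 1.80597388e-03, -9.58015711e-01, -2.86710020e-01],
       [-9.99998358e-01, -1.77240973e-03, -3.76598460e-04]]), 'ft_force': array([ 0.63211958, -0.338849  ,  0.26026534]), 'torque': array([-0.02013611,  0.01713527,  0.05413444]), 'grip_width': 1.0002783468905383}
side [[446.34454848   0.         264.48051925]
 [  0.         446.34454848 187.41696938]
 [  0.           0.           1.        ]] [[-0.72236995 -0.69145745  0.00826166]
 [-0.44174142  0.45223232 -0.77482285]
 [ 0.53202084 -0.56335826 -0.63212443]] [0.37635919 0.35401636 1.10982499] None
top [[479.12886026   0.         255.9857288 ]
 [  0.         479.12886026 190.73760363]
 [  0.           0.           1.        ]] [[-0.01990394 -0.99977251 -0.00766604]
 [-0.98013     0.02102527 -0.19723874]
 [ 0.19735505  0.00358789 -0.98032551]] [-0.02603449  0.59699219  1.34694353] None
wrist [[321.34226886   0.         255.68834088]
 [  0.         321.34226886 190.29267308]
 [  0.           0.           1.        ]] None None [[-3.54880815e-04 -2.74538540e-01  9.61576031e-01 -1.49938668e-01]
 [ 9.99999937e-01 -1.03060535e-04  3.39636901e-04  5.91240862e-04]
 [ 5.85712096e-06  9.61576091e-01  2.74538559e-01 -7.67929161e-02]
 [ 0.00000000e+00  0.00000000e+00  0.00000000e+00  1.00000000e+00]]
```

View pics/top0.png

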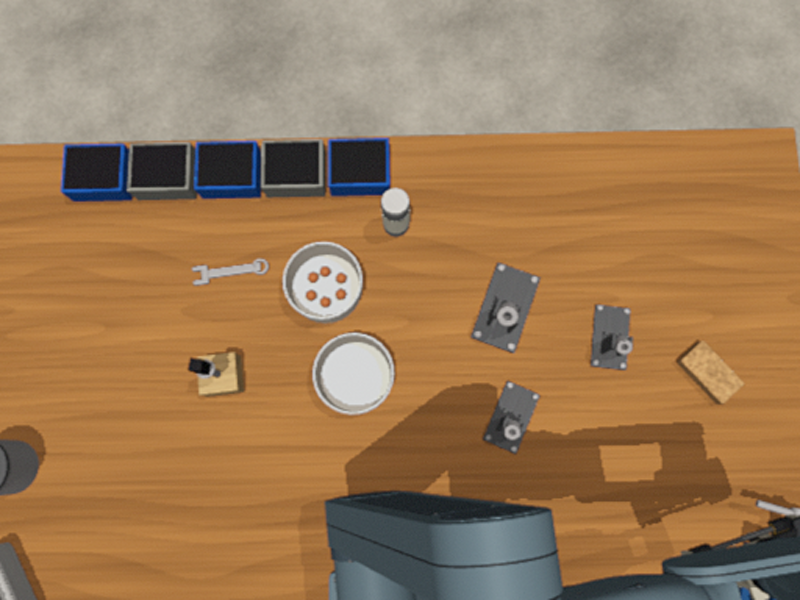

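View pics/side0.png

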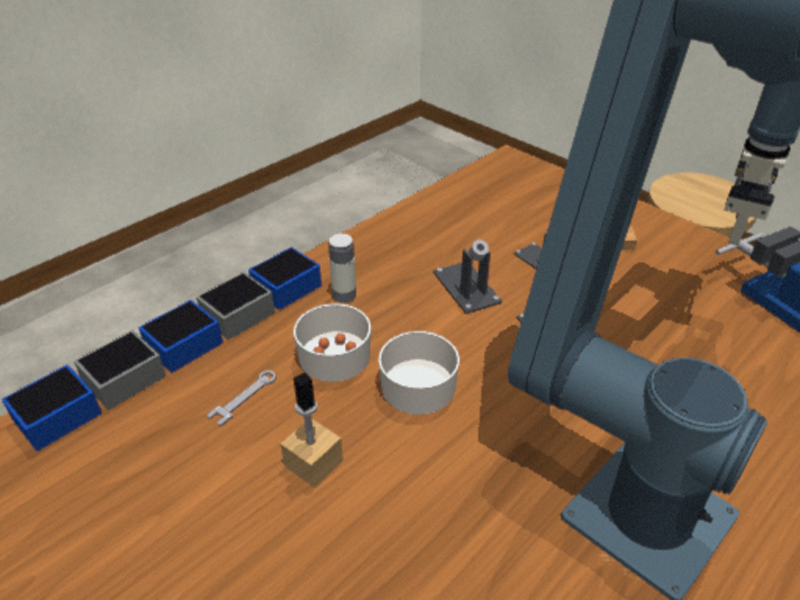

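View pics/wrist0.png

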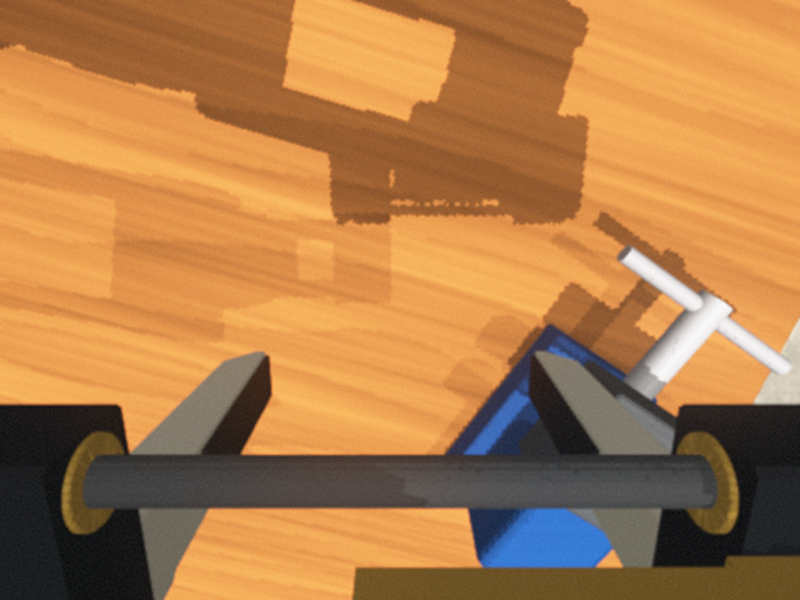

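Candidates in the top view (800x600). Holders: (506,307), which looks largest, (511,418) and (611,337). Tubs: (323,282) with six balls, and (353,373) empty. The rod and rack at (218,372) are the only ones. Next I'll check close crops.

```bash
cat > h.py <<'E'
import numpy as np,cv2,pickle
from scipy.optimize import least_squares
def proj(c,X):
    X=np.atleast_2d(X);p=(X@c["R"].T+c["t"])@c["mtx"].T
    return p[:,:2]/p[:,2:]
def back(c,uv,z):
    d=c["R"].T@np.linalg.inv(c["mtx"])@np.array([uv[0],uv[1],1.]);o=-c["R"].T@c["t"]
    return o+d*(z-o[2])/d[2]
def tri(obs):
    f=lambda X:np.concatenate([proj(c,X)[0]-uv for c,uv in obs])
    r=least_squares(f,[.5,0,.1]);return r.x,r.fun
E
python3 - <<'E'
from h import *
d=pickle.load(open("cams0.pkl","rb"))
def crop(n,u0,v0,u1,v1,s,name):
    im=d[n]["image"][v0:v1,u0:u1,::-1]
    return cv2.resize(im,None,fx=s,fy=s,interpolation=cv2.INTER_CUBIC)
a=crop("top",290,160,420,300,4,0)
cv2.imwrite("pics/t_holders.png",a)
cv2.imwrite("pics/t_tubs.png",crop("top",110,140,260,280,4,0))
cv2.imwrite("pics/s_tubs.png",crop("side",160,180,310,320,4,0))
cv2.imwrite("pics/s_hold.png",crop("side",260,130,410,220,5,0))
E
```

```text
(no output)
```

View pics/t_holders.png

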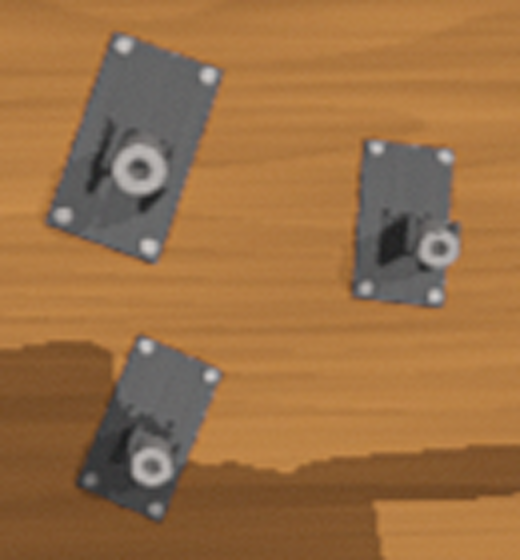

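View pics/t_tubs.png

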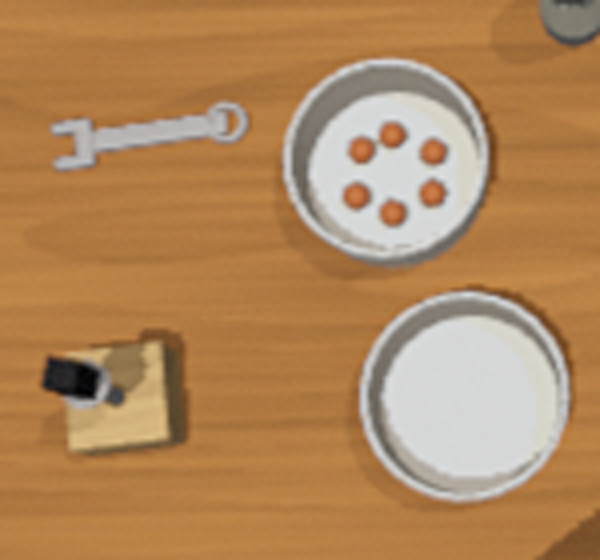

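View pics/s_tubs.png

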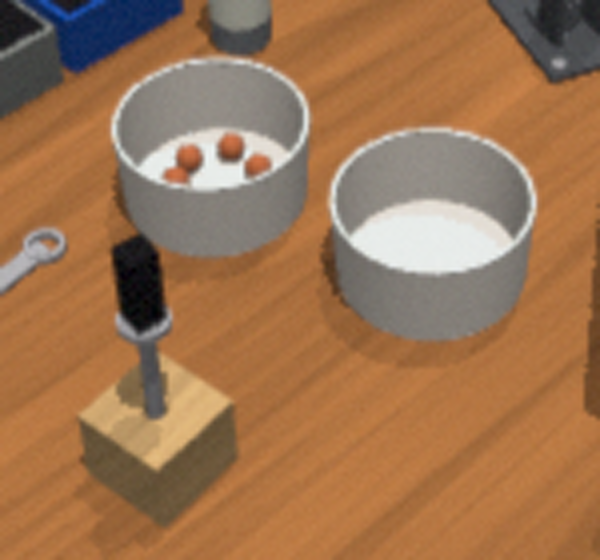

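View pics/s_hold.png

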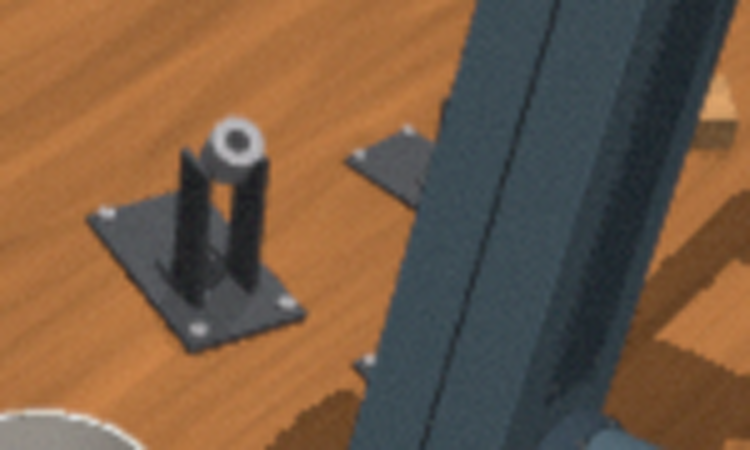

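```bash
cat > m1.py <<'E'
from h import *
d=pickle.load(open("cams0.pkl","rb"));T=d["top"];S=d["side"]
def cp(p,s,u0,v0): return np.array([(p[0]+.5)/s-.5+u0,(p[1]+.5)/s-.5+v0])
th=lambda p:cp(p,4,290,160); tt=lambda p:cp(p,4,110,140); st=lambda p:cp(p,4,160,180); sh=lambda p:cp(p,5,260,130)
C=np.array([back(T,th(p),.008) for p in [(113,33),(222,70),(155,262),(47,225)]])
print("foot",C.round(4),C.mean(0).round(4)); 
for i in range(4): print(np.linalg.norm(C[i]-C[(i+1)%4]).round(4))
for n,P in (("h3",[(364,140),(453,150),(443,306),(353,297)]),("h2",[(139,336),(223,373),(163,522),(77,487)])):
    D=np.array([back(T,th(p),.008) for p in P]);print(n,np.linalg.norm(D[0]-D[1]),np.linalg.norm(D[1]-D[2]))
x=(C[0]+C[1]-C[2]-C[3])[:2];x/=np.linalg.norm(x)
print("x dir",x,np.degrees(np.arctan2(x[1],x[0])),"origin from foot",C.mean(0)[:2]-.03*x)
m,f=tri([(T,th((140,168))),(S,sh((237,140)))]);print("mouth",m,f)
o=C.mean(0)[:2]-.03*x
print("pred mouth",o-x*.015, .114+.03*np.cos(np.pi/6))
tub,f=tri([(T,tt((387,161))),(S,st((211,125)))]);print("tub",tub,f, back(T,tt((387,161)),.075))
for z,p in ((.196+.01,(66,376)),(.146,(88,384)),(.06,(116,397))): print("rodtop",z,back(T,tt(p),z))
for z,p in ((.206,(134,246)),(.146,(144,318)),(.06,(155,413))): print("rodside",z,back(S,st(p),z))
R=np.array([back(T,tt(p),.06) for p in [(62,354),(162,342),(170,438),(68,452)]]);print(R,R.mean(0))
b=[back(T,tt(p),.017) for p in [(361,150),(393,134),(433,152),(431,193),(393,213),(357,195)]]
print(np.array(b), [np.linalg.norm((q-tub)[:2]) for q in b])
for n,p in (("can",(572,5)),("spare",(465,395))): print(n,back(T,tt(p),.15 if n=="can" else .075))
print("wr",back(T,tt((60,145)),.005),back(T,tt((245,122)),.005))
E
python3 m1.py
```

```text
foot [[ 0.6742 -0.2296  0.008 ]
 [ 0.6433 -0.3115  0.008 ]
 [ 0.4969 -0.253   0.008 ]
 [ 0.5266 -0.1733  0.008 ]] [ 0.5852 -0.2419  0.008 ]
0.0875
0.1576
0.0851
0.158
h3 0.06732216073866439 0.11913025630424685
h2 0.06721791894150679 0.11812730276832972
x dir [ 0.93147263 -0.3638114 ] -21.334452630827737 origin from foot [ 0.55728138 -0.2309436 ]
mouth [ 0.54704758 -0.22646165  0.13682704] [-0.23846281 -0.33699696  0.47816915  0.08016664]
pred mouth [ 0.54330929 -0.22548643] 0.13998076211353316
tub [0.63215042 0.10792449 0.06766374] [-0.50387101 -0.6146812   0.78989622  0.19578623] [0.62860236 0.10564197 0.075     ]
rodtop 0.20600000000000002 [0.46106896 0.29856433 0.206     ]
rodtop 0.146 [0.46226299 0.30013002 0.146     ]
rodtop 0.06 [0.46201239 0.30249955 0.06      ]
rodside 0.206 [0.46491829 0.30500428 0.206     ]
rodside 0.146 [0.46230823 0.30643882 0.146     ]
rodside 0.06 [0.45980822 0.30931514 0.06      ]
[[0.49395677 0.34252798 0.06      ]
 [0.5011807  0.270263   0.06      ]
 [0.43179223 0.26287433 0.06      ]
 [0.42330082 0.33581969 0.06      ]] [0.46255763 0.30287125 0.06      ]
[[0.65079883 0.13179721 0.017     ]
 [0.66279032 0.1074178  0.017     ]
 [0.64804825 0.07696157 0.017     ]
 [0.61621226 0.07861174 0.017     ]
 [0.60138164 0.10742314 0.017     ]
 [0.61587035 0.13471818 0.017     ]] [np.float64(0.030293067248953483), np.float64(0.030644085426556274), np.float64(0.034805799285994546), np.float64(0.033365583843424126), np.float64(0.030772870931875414), np.float64(0.031351916383840675)]
can [ 0.72071424 -0.03212352  0.15      ]
spare [0.45673656 0.05001483 0.075     ]
wr [0.66257206 0.36497382 0.005     ] [0.67767976 0.22278457 0.005     ]
```

```bash
cat >> h.py <<'E'
def Rdown(a):
    a=np.radians(a);c,s=np.cos(a),np.sin(a)
    return np.array([[0,c,s],[0,s,-c],[-1,0,0.]])
def Reye(hd,sgn=1):
    # hd: heading (deg) of holder x ; tool x = -eye z
    a=np.radians(hd);h=np.array([np.cos(a),np.sin(a),0])
    ez=-.5*h+np.array([0,0,np.sqrt(.75)])
    y=sgn*np.array([-h[1],h[0],0]);x=-ez
    return np.stack([x,y,np.cross(x,y)],1)
E
python3 - <<'E'
from h import *; from plant import manip
for a in (-84,6,96,186):
    print("rack",a,manip.ik([.4625,.304,.32],Rdown(a)),manip.ik([.4625,.304,.178],Rdown(a)))
    print(" tub",manip.ik([.631,.1065,.178],Rdown(a)))
for s in (1,-1):
  R=Reye(-21.3,s);ez=-R[:,0];m=np.array([.544,-.2255,.140])
  for k in (.168+.06,.038): print("eye",s,R[:,2],manip.ik(m+ez*k,R))
E
```

```text
rack -84 [ 21.76852187  12.79620448  78.92573187   0.          88.27806365
 105.76852187] [ 2.17685219e+01  1.77516922e+01  9.23332573e+01 -2.54444375e-14
  6.99150505e+01  1.05768522e+02]
 tub [-3.90674502e-01  2.62645992e+01  7.94163064e+01 -2.54444375e-14
  7.43190944e+01  8.36093255e+01]
rack 6 [ 2.17685219e+01  1.27962045e+01  7.89257319e+01 -2.54444375e-14
  8.82780636e+01  1.57685219e+01] [ 2.17685219e+01  1.77516922e+01  9.23332573e+01 -2.54444375e-14
  6.99150505e+01  1.57685219e+01]
 tub [-3.90674502e-01  2.62645992e+01  7.94163064e+01 -2.54444375e-14
  7.43190944e+01 -6.39067450e+00]
rack 96 [ 2.17685219e+01  1.27962045e+01  7.89257319e+01 -2.54444375e-14
  8.82780636e+01 -7.42314781e+01] [ 2.17685219e+01  1.77516922e+01  9.23332573e+01 -2.54444375e-14
  6.99150505e+01 -7.42314781e+01]
 tub [-3.90674502e-01  2.62645992e+01  7.94163064e+01 -2.54444375e-14
  7.43190944e+01 -9.63906745e+01]
rack 186 [ 2.17685219e+01  1.27962045e+01  7.89257319e+01 -2.54444375e-14
  8.82780636e+01 -1.64231478e+02] [ 2.17685219e+01  1.77516922e+01  9.23332573e+01 -2.54444375e-14
  6.99150505e+01 -1.64231478e+02]
 tub [-3.90674502e-01  2.62645992e+01  7.94163064e+01 -2.54444375e-14
  7.43190944e+01  1.73609325e+02]
eye 1 [ 0.80686827 -0.31458479  0.5       ] [ -45.35307836  -15.20798355  110.18828006   13.90591595   57.99165672
 -118.60979035]
eye 1 [ 0.80686827 -0.31458479  0.5       ] [ -39.40106315    5.45075223  116.73122412   17.93908277   30.28915776
 -121.42404484]
eye -1 [-0.80686827  0.31458479 -0.5       ] [-45.35307836 -15.20798355 110.18828006  13.90591595  57.99165672
  61.39020965]
eye -1 [-0.80686827  0.31458479 -0.5       ] [-39.40106315   5.45075223 116.73122412  17.93908277  30.28915776
  58.57595516]
```

```bash
cat >> h.py <<'E'
def snap(manip,n,name,scale=1.5):
    s=manip.read_state();c=manip.camera(n);c=dict(c)
    if n=="wrist":
        Tm=c["tool_from_camera"];Rw=s["tcp_rot"];
        Rc=Rw@Tm[:3,:3];tc=Rw@Tm[:3,3]+s["eef_pos"]
        c["R"]=Rc.T;c["t"]=-Rc.T@tc
    c["state"]=s
    pickle.dump(c,open(f"pics/{name}.pkl","wb"))
    cv2.imwrite(f"pics/{name}.png",cv2.resize(c["image"][:,:,::-1],None,fx=scale,fy=scale,interpolation=cv2.INTER_CUBIC))
    return c
def crop(c,u0,v0,u1,v1,s,name):
    cv2.imwrite(f"pics/{name}.png",cv2.resize(c["image"][v0:v1,u0:u1,::-1],None,fx=s,fy=s,interpolation=cv2.INTER_CUBIC))
E
python3 - <<'E'
from h import *; from plant import manip
manip.reach([.4625,.3045,.36],Rdown(-84))
c=snap(manip,"wrist","w1")
print(c["state"]["clock"],c["state"]["eef_pos"])
E
```

```text
3.2833 [0.46290386 0.3038647  0.35982222]
```

View pics/w1.png

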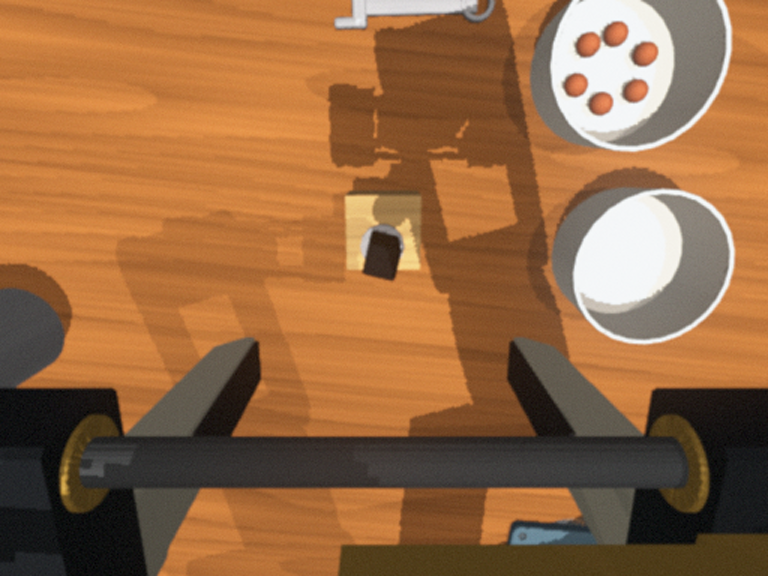

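Wrist view (768x576): the rack sits at (383,233), aligned with the tool. The black handle at (382,253) is turned about 12° relative to it. I'll zoom in.

Run:
```python
from h import *
c=pickle.load(open("pics/w1.pkl","rb")); crop(c,220,120,290,195,8,"w1c")
```

```text
(no output)
```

View pics/w1c.png

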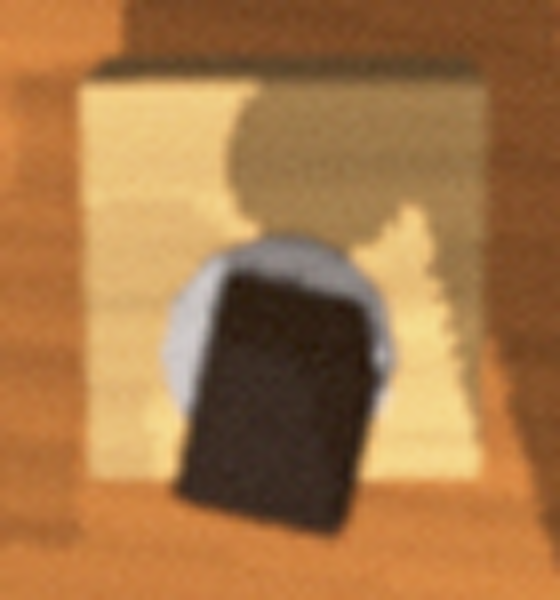

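Run:
```python
from h import *
c=pickle.load(open("pics/w1.pkl","rb"))
cp=lambda p:np.array([(p[0]+.5)/8-.5+220,(p[1]+.5)/8-.5+120])
P=np.array([cp(p) for p in [(232,268),(378,303),(175,494),(338,537)]])
def pts(q):
    x,y,a=q[:3];a=np.radians(a)
    ux=np.array([np.cos(a),np.sin(a),0])*.011; uy=np.array([-np.sin(a),np.cos(a),0])*.011
    # image right = tool y, image up ~ away(+tool z?) 
    o=np.array([x,y,0.]);B=np.array([0,0,.146]);Tp=np.array([0,0,.206])
    return o,ux,uy,B,Tp
Rw=c["state"]["tcp_rot"]; print(Rw.round(3))
yw=Rw[:,1]; up=-c["R"][1]  # image up in world
def f(q):
    o,ux,uy,B,Tp=pts(q)  # ux ~ along tool y (right), perp = image up
    w=np.cross(ux/.011,[0,0,1])*.011; 
    if w@up<0:w=-w
    X=np.array([o+B-ux+w,o+B+ux+w,o+Tp-ux-w,o+Tp+ux-w])
    return (proj(c,X)-P).ravel()
r=least_squares(f,[.4625,.3045,-84],x_scale=[.01,.01,5]);print(r.x,r.fun.round(2))
# rack top centre
Q=[back(c,cp(p),.06) for p in [(80,85),(487,80),(480,478),(92,478)]];print(np.array(Q).mean(0))
print("tub rim",)
```

```text
[[-0.     0.103 -0.995]
 [-0.    -0.995 -0.103]
 [-1.     0.     0.   ]]
[   0.46861706    0.30462345 -100.80754555] [-0.08 -2.03  0.14 -0.89 -0.61  0.86  0.57  1.74]
[0.46297527 0.30390277 0.06      ]
tub rim
```

Run:
```python
from h import *; from plant import manip
manip.reach([.463,.304,.26],Rdown(-99.5))
c=snap(manip,"wrist","w2")
print(c["state"]["clock"],c["state"]["eef_pos"])
c2=snap(manip,"top","t2");
```

```text
3.8167 [0.46339468 0.30378804 0.26044689]
```

View pics/w2.png

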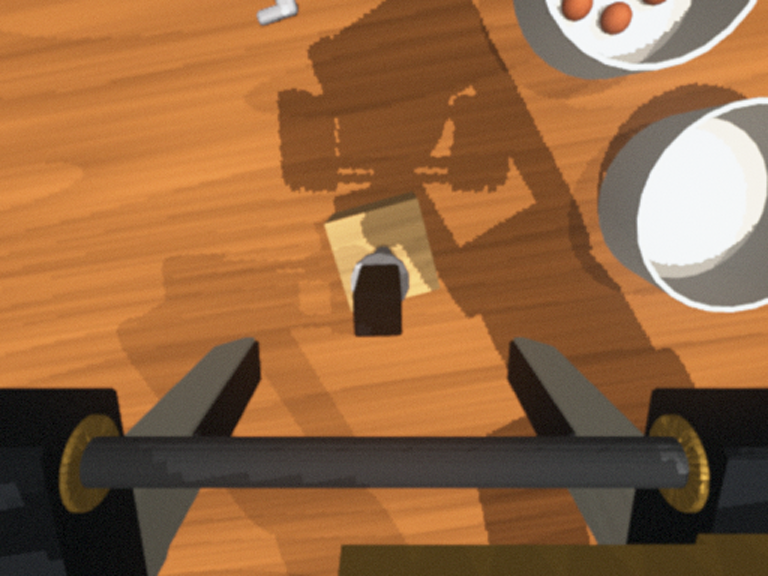

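Run:
```python
from h import *
c=pickle.load(open("pics/w2.pkl","rb")); crop(c,215,125,300,235,6,"w2c")
print(back(c,((377.5+.5)/1.5-.5,(335+.5)/1.5-.5),.206)+np.array([.011,0,0]))
for X in ([.463,.304],[.463,.306],[.466,.306]):
    print(X,[ (proj(c,[*X,z])[0]*1.5+.25).round(1) for z in (.206,.146,.06)])
```

```text
[0.47023711 0.30696494 0.206     ]
[0.463, 0.304] [array([382.6, 326.3]), array([382.8, 289. ]), array([383. , 256.4])]
[0.463, 0.306] [array([378.2, 327. ]), array([379.3, 289.5]), array([380.3, 256.9])]
[0.466, 0.306] [array([377.1, 320.8]), array([378.5, 284.6]), array([379.6, 253. ])]
```

View pics/w2c.png

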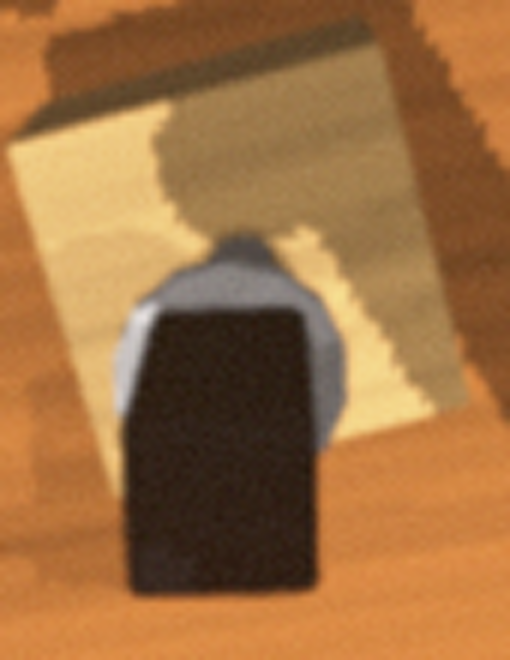

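The handle now lines up with the jaws: its near edge is level at (378,335), 2–3 mm left of the jaw centre line. I'll correct for that and grasp.

Run:
```python
from h import *; from plant import manip
R=Rdown(-99.5)
manip.gripper_to(.55)
manip.line_to([.465,.3057,.26],R)
manip.line_to([.465,.3057,.178],R,vel=.1)
print(manip.read_state()["ft_force"])
manip.gripper_to(0.0,force=50)
s=manip.read_state();print(s["clock"],s["eef_pos"],s["ft_force"],s["torque"],s["grip_width"])
c=snap(manip,"wrist","w3")
manip.line_to([.465,.3057,.30],R,vel=.1)
s=manip.read_state();print(s["clock"],s["eef_pos"],s["ft_force"],s["torque"],s["grip_width"])
c=snap(manip,"wrist","w4");c=snap(manip,"top","t4");c=snap(manip,"side","s4")
```

```text
[ 0.40539992 -0.21387977  0.62553112]
6.5583 [0.46501498 0.30553477 0.17819415] [ 0.12130489 -1.27675836  1.14773778] [-0.27064785  0.08912122 -0.02972083] 0.2386172928232566
7.975 [0.46467214 0.30556426 0.29921321] [ 0.13380005 -0.94110317 -1.75508522] [ 0.04256041 -0.03802433  0.07017209] 0.23648756592106146
```

View pics/w4.png

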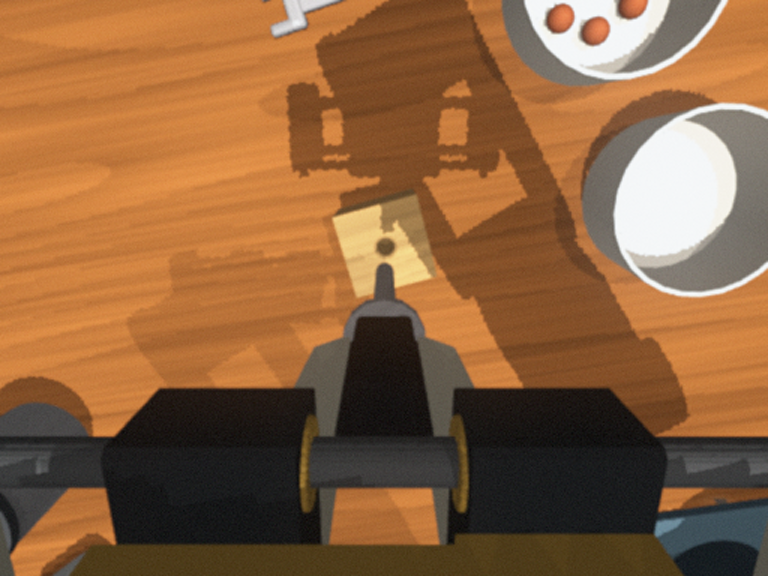

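View pics/s4.png

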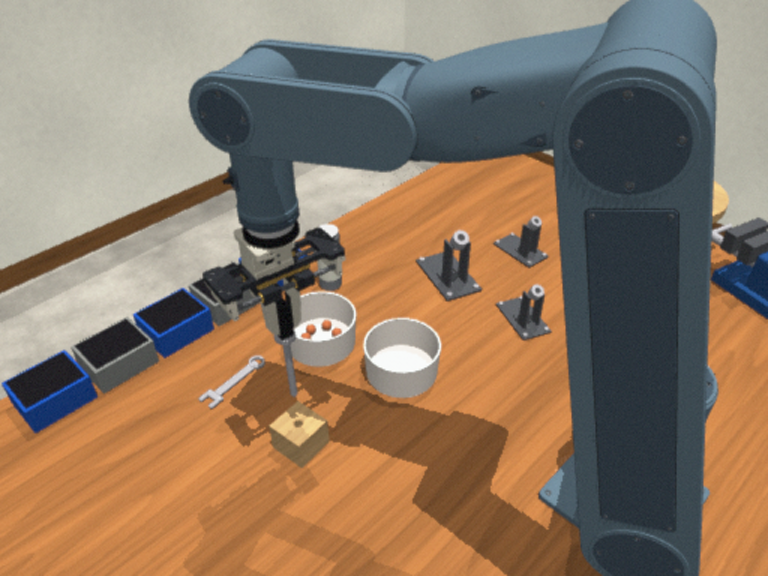

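Run:
```python
from h import *; from plant import manip
c=pickle.load(open("pics/w4.pkl","rb")); crop(c,225,145,290,225,8,"w4c")
s=c["state"]
w=lambda p:s["tcp_rot"]@np.array(p)+s["eef_pos"]
for k in (.168,.162,.035): print(k,(proj(c,w([k,0,0]))[0]*1.5+.25).round(1))
print((proj(c,w([.168,0,.003]))[0]*1.5+.25).round(1))
# tub rim/floor estimate from w1 balls
c1=pickle.load(open("pics/w1.pkl","rb"))
b=np.array([back(c1,((u+.5)/1.5-.5,(v+.5)/1.5-.5),.017) for u,v in [(588,44),(616,33),(646,53),(636,90),(600,103),(576,85)]]);print(b.round(4),b.mean(0))
```

```text
0.168 [383.2 266.2]
0.162 [383.2 268.4]
0.035 [382.9 342.1]
[383.2 270.5]
[[0.6516 0.1318 0.017 ]
 [0.6634 0.108  0.017 ]
 [0.6497 0.0762 0.017 ]
 [0.6172 0.0775 0.017 ]
 [0.6022 0.109  0.017 ]
 [0.6156 0.1353 0.017 ]] [0.63330973 0.10630272 0.017     ]
```

View pics/w4c.png

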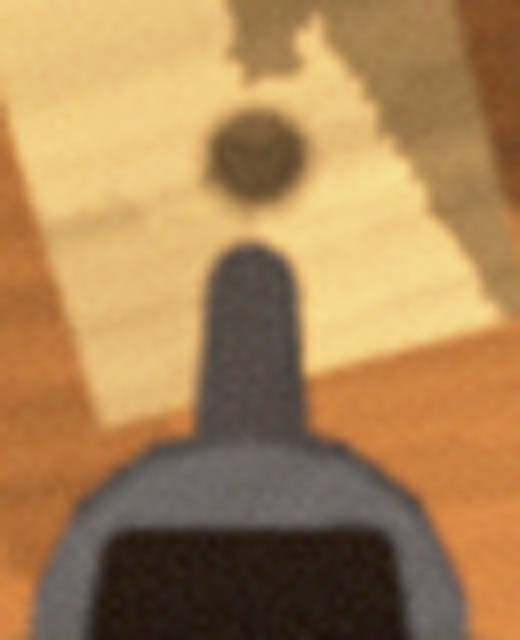

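Run:
```python
from h import *; from plant import manip
R=Rdown(-99.5)
C=np.array([.6317,.1065])
manip.line_to([*C,.30],R,vel=.25)
snap(manip,"top","t5")
manip.line_to([*C,.179],vel=.1)
print(manip.read_state()["ft_force"])
def ring(r,n,turns,a0=0,vel=.12):
    F=0
    for k in range(int(n*turns)+1):
        a=np.radians(a0)+2*np.pi*k/n
        manip.line_to([*(C+r*np.array([np.cos(a),np.sin(a)])),.179],vel=vel)
        F=max(F,np.linalg.norm(manip.read_state()["ft_force"][:2]))
    return F
print(ring(.022,8,1.1,20),ring(.031,10,1.1,60),manip.read_state()["clock"])
snap(manip,"top","t6");snap(manip,"wrist","w6");snap(manip,"side","s6")
c=pickle.load(open("pics/t6.pkl","rb"));crop(c,170,140,250,220,8,"t6c")
```

```text
[-0.32805494  0.34118164 -0.47318863]
0.8226351382398696 1.497793502831089 17.1
```

View pics/t6c.png

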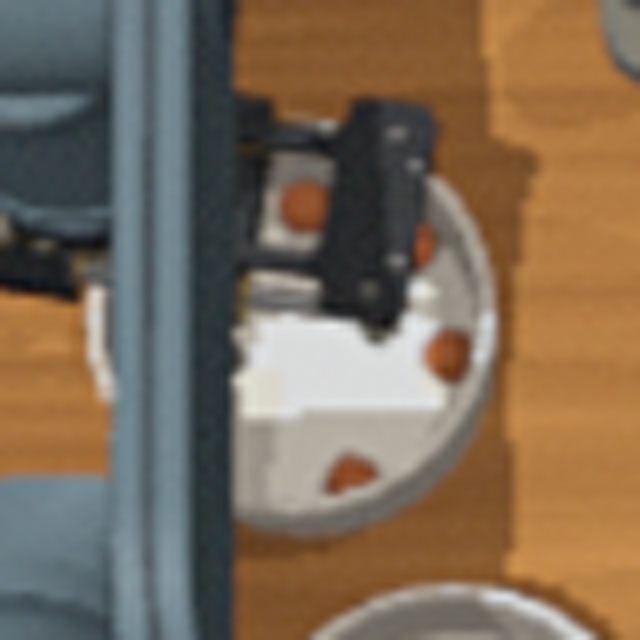

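View pics/w6.png

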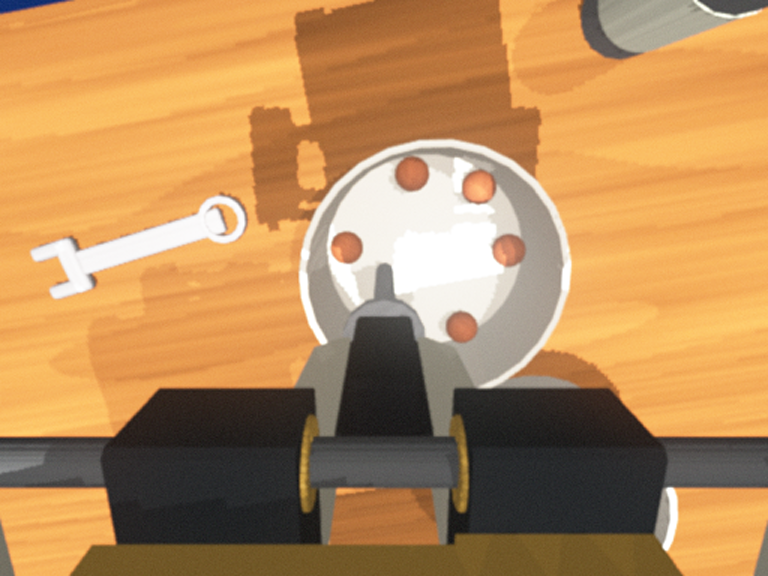

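The wrist view shows five balls spread towards the wall, at (412,173), (479,186), (509,250), (462,326) and (347,247). The sixth is hidden behind the collar. I'll measure how far each one moved.

Run:
```python
from h import *
c=pickle.load(open("pics/w6.pkl","rb"));c1=pickle.load(open("pics/w1.pkl","rb"))
f=lambda c,L:np.array([back(c,((u+.5)/1.5-.5,(v+.5)/1.5-.5),.017)[:2] for u,v in L])
b=f(c1,[(588,44),(616,33),(646,53),(636,90),(600,103),(576,85)])
n=f(c,[(412,173),(479,186),(509,250),(462,326),(347,247)])
C=np.array([.632,.1065])
pol=lambda q:[(np.linalg.norm(x-C).round(3),np.degrees(np.arctan2(*(x-C)[::-1])).round()) for x in q]
print(pol(b));print(pol(n))
print((np.linalg.norm(n[:,None]-b[None],axis=2)*1000).round())
print(c["state"]["eef_pos"])
```

```text
[(np.float64(0.032), np.float64(52.0)), (np.float64(0.031), np.float64(3.0)), (np.float64(0.035), np.float64(-60.0)), (np.float64(0.033), np.float64(-117.0)), (np.float64(0.03), np.float64(175.0)), (np.float64(0.033), np.float64(120.0))]
[(np.float64(0.055), np.float64(2.0)), (np.float64(0.056), np.float64(-44.0)), (np.float64(0.054), np.float64(-94.0)), (np.float64(0.055), np.float64(-162.0)), (np.float64(0.054), np.float64(73.0))]
[[43. 24. 50. 77. 85. 77.]
 [67. 41. 24. 56. 81. 88.]
 [82. 66. 32. 27. 62. 83.]
 [83. 85. 71. 39. 29. 58.]
 [27. 52. 82. 86. 67. 39.]]
[0.62916755 0.13691507 0.17930925]
```

Five have moved 24 mm or more. I'll move the tip to the middle and look for the sixth.

Run:
```python
from h import *; from plant import manip
manip.line_to([.635,.09,.179],vel=.15)
snap(manip,"wrist","w7");snap(manip,"side","s7")
c=pickle.load(open("pics/s7.pkl","rb"));crop(c,170,180,270,260,7,"s7c");print(manip.read_state()["clock"])
```

```text
17.8167
```

View pics/w7.png

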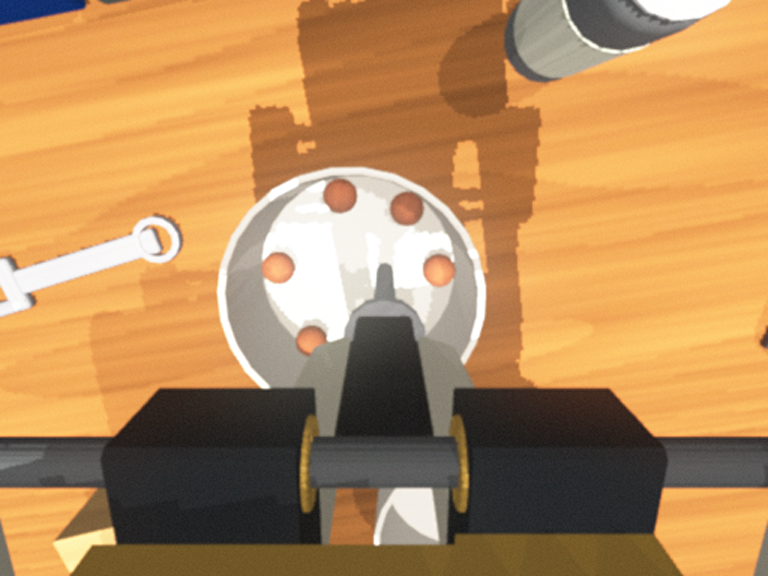

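View pics/s7c.png

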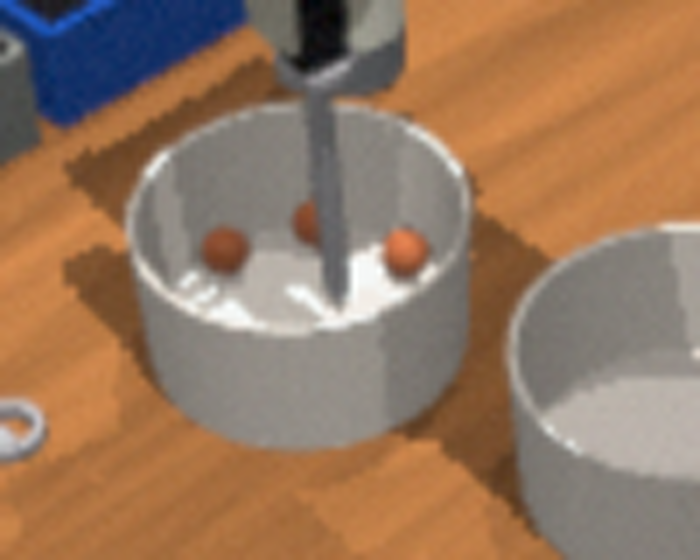

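Run:
```python
from h import *
c=pickle.load(open("pics/w7.pkl","rb"));c1=pickle.load(open("pics/w1.pkl","rb"))
f=lambda c,L:np.array([back(c,((u+.5)/1.5-.5,(v+.5)/1.5-.5),.017)[:2] for u,v in L])
b=f(c1,[(588,44),(616,33),(646,53),(636,90),(600,103),(576,85)])
n=f(c,[(340,195),(406,208),(439,270),(312,341),(278,267)])
C=np.array([.632,.1065])
print([(np.linalg.norm(x-C).round(3),np.degrees(np.arctan2(*(x-C)[::-1])).round()) for x in n])
print((np.linalg.norm(n[:,None]-b[None],axis=2)*1000).round())
```

```text
[(np.float64(0.055), np.float64(3.0)), (np.float64(0.055), np.float64(-43.0)), (np.float64(0.053), np.float64(-94.0)), (np.float64(0.057), np.float64(134.0)), (np.float64(0.054), np.float64(73.0))]
[[42. 24. 50. 77. 85. 76.]
 [66. 40. 24. 56. 81. 87.]
 [82. 65. 32. 26. 61. 83.]
 [62. 81. 92. 74. 40. 26.]
 [27. 53. 83. 87. 67. 40.]]
```

All six balls have moved 24 mm or more and are still in the tub. I'll lift out and go to a pre-insertion view pose.

Run:
```python
from h import *; from plant import manip
manip.line_to([.632,.1065,.179],vel=.15)
manip.line_to([.632,.1065,.37],vel=.15)
R=Reye(-21.3,-1);ez=-R[:,0];m=np.array([.545,-.226,.139])
manip.reach(m+ez*.228,R)
c=snap(manip,"wrist","w8");s=c["state"];print(s["clock"],s["eef_pos"],(m+ez*.228),s["grip_width"],s["ft_force"])
snap(manip,"top","t8");snap(manip,"side","s8")
c=pickle.load(open("pics/s8.pkl","rb"));crop(c,240,90,360,200,6,"s8c")
c=pickle.load(open("pics/t8.pkl","rb"));crop(c,270,140,370,240,6,"t8c")
```

```text
20.8167 [ 0.43943016 -0.18466826  0.33709821] [ 0.4387872  -0.18458936  0.33645379] 0.23436264713348284 [ 0.34506821  1.39590125 -0.71483815]
```

View pics/w8.png

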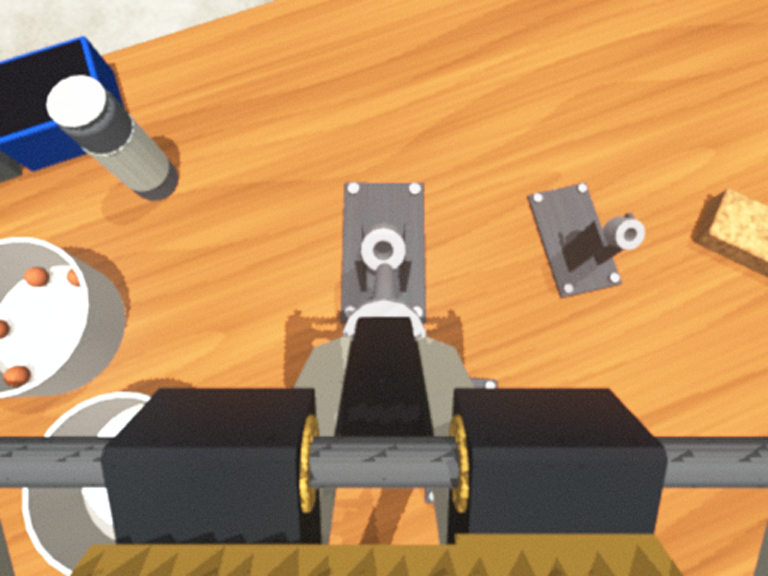

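View pics/s8c.png

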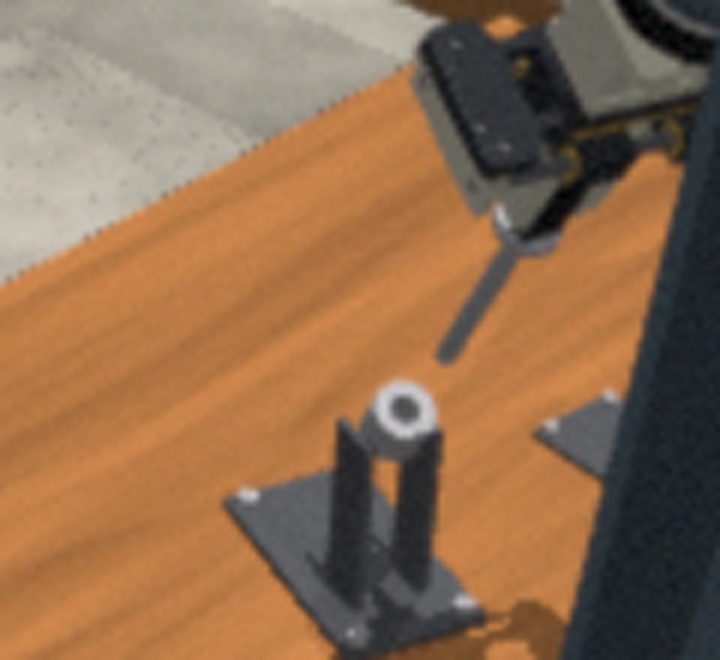

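View pics/t8c.png

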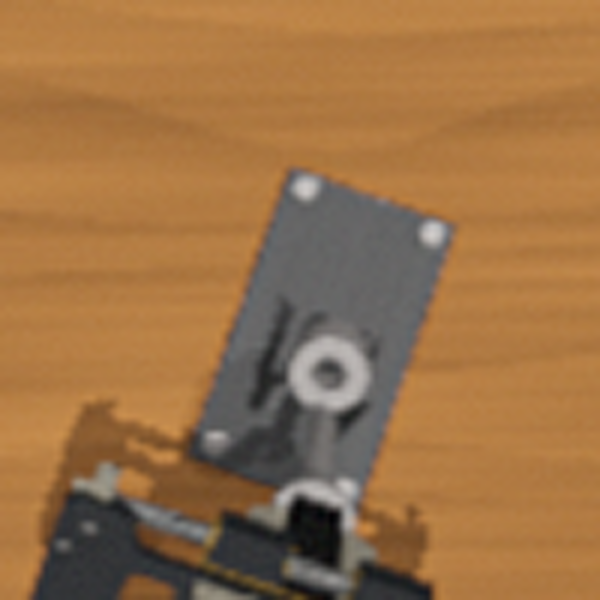

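Run:
```python
from h import *
c=pickle.load(open("pics/w8.pkl","rb"));crop(c,225,140,285,215,9,"w8c")
s=c["state"];w=lambda p:s["tcp_rot"]@np.array(p)+s["eef_pos"]
f=lambda X:((proj(c,X)[0]-[225,140]+.5)*9-.5).round(1)
for k in (.168,.228): print(k,f(w([k,0,0])),f(w([k,0.001,0])),f(w([k,0,.001])))
```

```text
0.168 [278.  344.5] [286.8 344.5] [278.  353.1]
0.228 [278.2 237.4] [285.7 237.4] [278.2 244.8]
```

View pics/w8c.png

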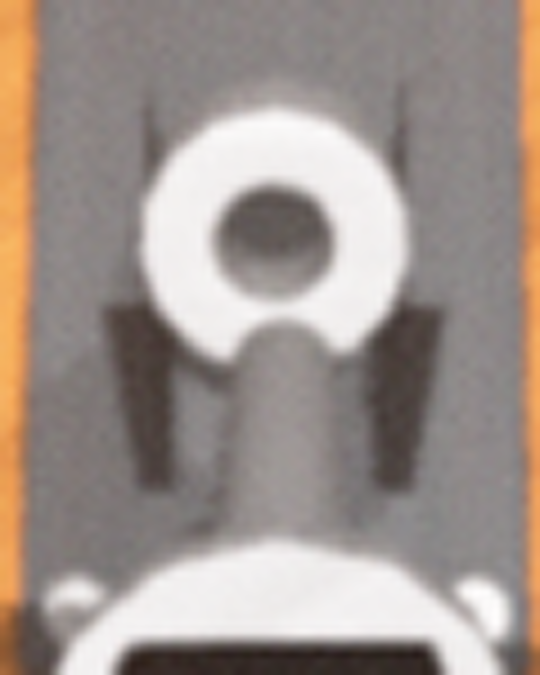

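Run:
```python
from h import *; from plant import manip
s=manip.read_state();R=Reye(-21.3,-1)
p=s["eef_pos"]+R@np.array([.050,-.0009,.0003])
manip.line_to(p,R,vel=.1)
c=snap(manip,"wrist","w9");s=c["state"];print(s["clock"],s["eef_pos"],p,s["ft_force"])
crop(c,225,140,285,215,9,"w9c")
w=lambda p:s["tcp_rot"]@np.array(p)+s["eef_pos"]
f=lambda X:((proj(c,X)[0]-[225,140]+.5)*9-.5).round(1)
for k in (.168,.178): print(k,f(w([k,0,0])),f(w([k,0.001,0])),f(w([k,0,.001])))
c=snap(manip,"side","s9");crop(c,280,120,340,180,10,"s9c")
c=snap(manip,"top","t9");crop(c,290,160,350,220,10,"t9c")
```

```text
21.6167 [ 0.46330035 -0.19248856  0.29345034] [ 0.46307099 -0.19257218  0.29328734] [-0.06838542  0.20263204 -0.53503293]
0.168 [278.  344.5] [286.8 344.5] [278.  353.1]
0.178 [278.  324.1] [286.6 324.1] [278.  332.5]
```

View pics/w9c.png

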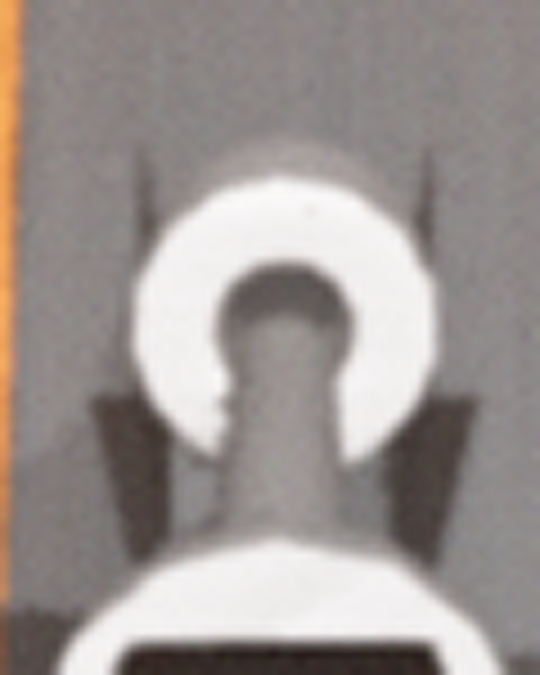

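View pics/s9c.png

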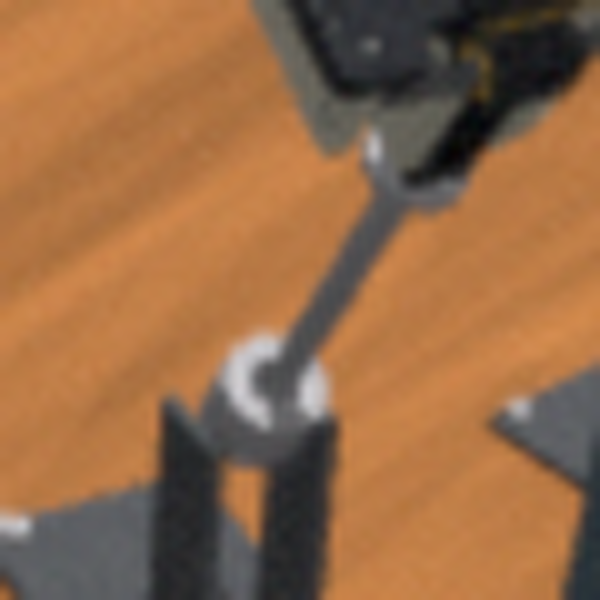

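View pics/t9c.png

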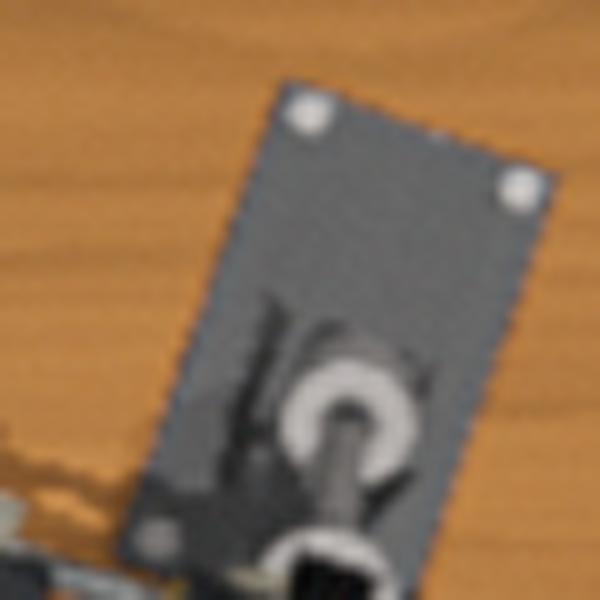

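The tip is centred sideways on the bore (284 against 285 px). In the lean direction the bore is 0.5–1.5 mm further toward +z. I'll shift by 0.8 mm and insert in force-checked steps.

```bash
cat >> h.py <<'E'
def step(manip,R,p,vel=.05):
    manip.line_to(p,R,vel=vel);s=manip.read_state()
    print(round(s["clock"],2),"err",(R.T@(s["eef_pos"]-p)*1000).round(2),"F",(R.T@s["ft_force"]).round(2),"M",(R.T@s["torque"]).round(3),s["grip_width"].round(3))
    return s
E
python3 - <<'E'
from h import *; from plant import manip
R=Reye(-21.3,-1)
p0=np.array([.46307099,-.19257218,.29328734])+R@np.array([0,0,.0008])
step(manip,R,p0)
for d in (.012,.018,.024,.030,.036):
    s=step(manip,R,p0+R@[d,0,0])
    if np.linalg.norm(s["ft_force"])>8: break
c=snap(manip,"wrist","w10");crop(c,225,140,285,215,9,"w10c")
c=snap(manip,"side","s10");crop(c,270,120,340,180,10,"s10c")
E
```

```text
Traceback (most recent call last):
  File "h.py", line 35, in step
    print(round(s["clock"],2),"err",(R.T@(s["eef_pos"]-p)*1000).round(2),"F",(R.T@s["ft_force"]).round(2),"M",(R.T@s["torque"]).round(3),s["grip_width"].round(3))
                                                                                                                                         ^^^^^^^^^^^^^^^^^^^^^
AttributeError: 'float' object has no attribute 'round'
```

```bash
sed -i 's/s\["grip_width"\].round(3)/round(s["grip_width"],3)/' h.py
python3 - <<'E'
from h import *; from plant import manip
R=Reye(-21.3,-1)
p0=np.array([.46307099,-.19257218,.29328734])+R@np.array([0,0,.0008])
step(manip,R,p0)
for d in (.012,.018,.024,.030,.036):
    s=step(manip,R,p0+R@[d,0,0])
    if np.linalg.norm(s["ft_force"])>8: break
c=snap(manip,"wrist","w10");crop(c,225,140,285,215,9,"w10c")
c=snap(manip,"side","s10");crop(c,270,120,340,180,10,"s10c")
E
```

```text
22.27 err [-0.05  0.04 -0.03] F [ 1.91 -0.21  0.9 ] M [ 0.013 -0.485 -0.042] 0.235
22.66 err [ 0.57 -0.13  0.42] F [1.31 0.08 0.44] M [ 0.061 -0.46  -0.059] 0.235
22.93 err [ 0.34 -0.05  0.21] F [ 1.43 -0.5   0.81] M [ 0.03  -0.438 -0.031] 0.233
23.19 err [ 0.32 -0.03  0.22] F [ 1.58 -0.26 -0.19] M [ 0.028 -0.4   -0.022] 0.236
23.46 err [ 0.34 -0.05  0.23] F [ 1.27 -0.33  0.38] M [ 0.045 -0.454 -0.03 ] 0.237
23.73 err [ 0.34 -0.05  0.19] F [1.55 0.66 0.37] M [ 0.021 -0.426 -0.047] 0.232
```

View pics/w10c.png

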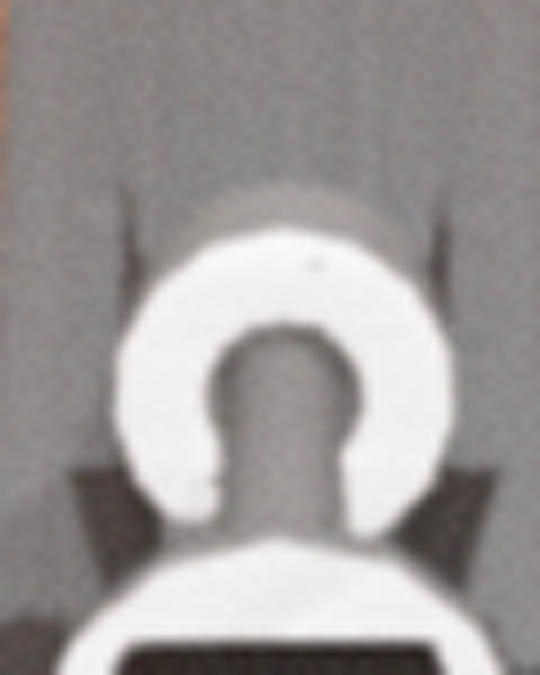

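View pics/s10c.png

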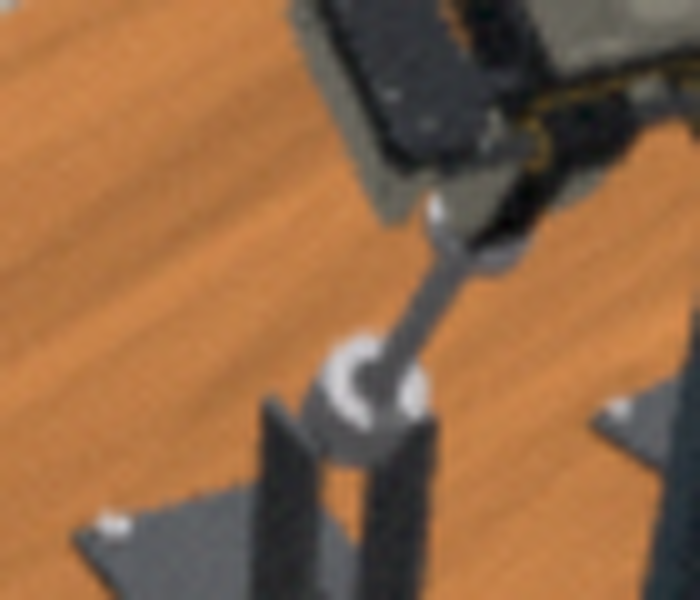

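The tip is about 22 mm into the bore with no contact force. I'll carry on in force-guarded steps.

Run:
```python
from h import *; from plant import manip
R=Reye(-21.3,-1)
p0=np.array([.46307099,-.19257218,.29328734])+R@np.array([0,0,.0008])
F0=None
for d in (.046,.056,.066,.076,.086,.096,.106,.116,.126,.132):
    s=step(manip,R,p0+R@[d,0,0])
    if np.linalg.norm(s["ft_force"])>10: break
c=snap(manip,"wrist","w11");crop(c,225,140,285,215,9,"w11c")
c=snap(manip,"side","s11");crop(c,270,120,340,180,10,"s11c")
```

```text
24.18 err [ 0.43 -0.05  0.26] F [1.63 0.74 0.58] M [ 0.059 -0.391  0.001] 0.235
24.52 err [ 0.43 -0.08  0.37] F [1.48 0.95 0.75] M [-0.017 -0.484 -0.017] 0.235
24.88 err [ 0.44 -0.11  0.43] F [2.02 0.78 1.56] M [ 0.065 -0.401 -0.047] 0.238
25.23 err [ 0.43 -0.1   0.41] F [1.64 1.08 1.1 ] M [ 0.008 -0.417 -0.02 ] 0.238
25.57 err [ 0.41 -0.11  0.38] F [ 1.46 -0.3   1.11] M [-0.02  -0.379 -0.017] 0.231
25.93 err [ 0.4  -0.09  0.38] F [ 1.52 -1.4   0.7 ] M [ 0.091 -0.413 -0.049] 0.235
26.27 err [ 0.41 -0.1   0.38] F [1.14 0.54 0.49] M [-0.01  -0.414 -0.048] 0.236
26.62 err [ 0.4  -0.07  0.34] F [ 1.65  0.94 -0.13] M [ 0.007 -0.402 -0.017] 0.231
26.98 err [ 0.38 -0.05  0.25] F [ 2.02 -0.48  1.55] M [ 0.032 -0.372 -0.066] 0.232
27.24 err [ 0.29 -0.01  0.12] F [1.   0.11 0.69] M [ 0.043 -0.451 -0.052] 0.238
```

View pics/s11c.png

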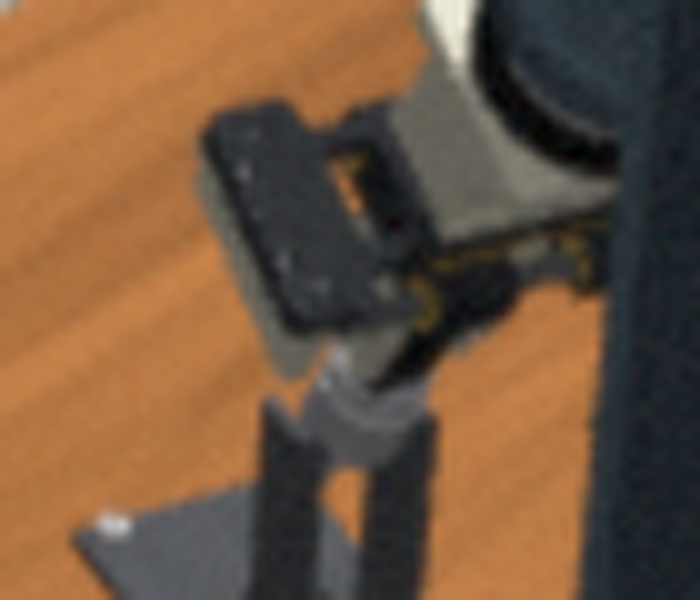

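View pics/w11c.png

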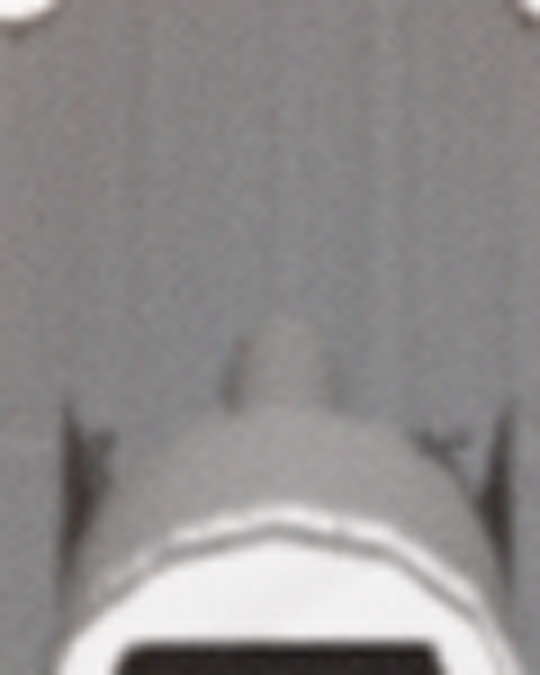

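The collar is just above the mouth and the rod end shows below the eye. I'll take small steps down to contact.

Run:
```python
from h import *; from plant import manip
R=Reye(-21.3,-1)
p0=np.array([.46307099,-.19257218,.29328734])+R@np.array([0,0,.0008])
d=.132
while d<.152:
    d+=.001
    s=step(manip,R,p0+R@[d,0,0],vel=.03)
    if (R.T@s["ft_force"])[0]<-6: break
print(d)
c=snap(manip,"wrist","w12");crop(c,225,140,285,215,9,"w12c")
```

```text
27.59 err [-0.04  0.01 -0.1 ] F [ 2.74 -0.75  1.36] M [ 0.027 -0.433 -0.071] 0.229
27.84 err [ 0.03 -0.01  0.01] F [1.25 0.51 0.5 ] M [ 0.048 -0.455 -0.035] 0.236
28.09 err [ 0.08 -0.01  0.08] F [ 1.08 -0.09  0.23] M [-0.01  -0.477  0.014] 0.238
28.34 err [ 0.07 -0.03  0.07] F [ 1.75 -1.38  1.29] M [-0.032 -0.342 -0.075] 0.23
28.59 err [ 0.07 -0.03  0.05] F [ 1.45  0.36 -0.03] M [-0.018 -0.429  0.034] 0.231
28.84 err [-0.34 -0.02 -0.06] F [-4.48 -0.11  2.11] M [ 0.03  -0.665  0.009] 0.235
29.09 err [-1.19 -0.01 -0.02] F [-19.74   1.01   6.56] M [-0.016 -1.197  0.256] 0.234
0.139
```

View pics/w12c.png

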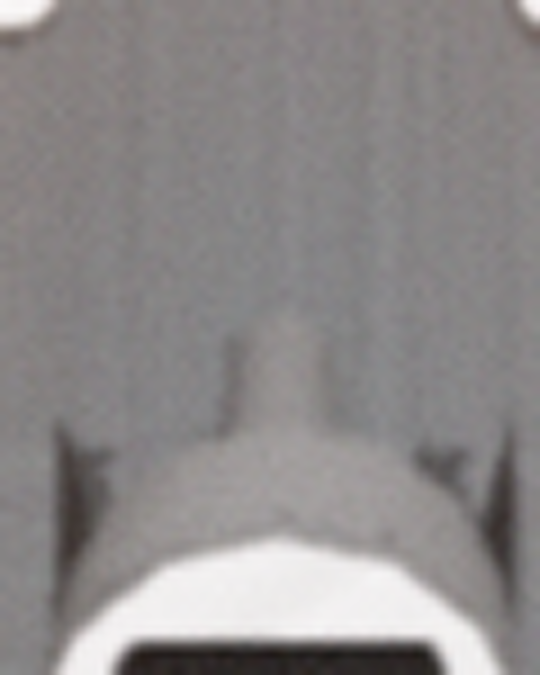

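The collar is seated: axial force rose to 20 N and no gap is visible. I'll relax, release and back off.

Run:
```python
from h import *; from plant import manip
R=Reye(-21.3,-1)
p0=np.array([.46307099,-.19257218,.29328734])+R@np.array([0,0,.0008])
step(manip,R,p0+R@[.138,0,0],vel=.03)
manip.gripper_to(.55)
step(manip,R,p0+R@[.138,0,0])
step(manip,R,p0+R@[.05,0,0],vel=.1)
step(manip,R,p0+R@[-.03,0,0],vel=.15)
c=snap(manip,"wrist","w13");c=snap(manip,"side","s13");crop(c,260,120,340,200,8,"s13c")
c=snap(manip,"top","t13");crop(c,150,130,350,240,4,"t13c")
```

```text
29.39 err [-0.26  0.02 -0.13] F [-8.99 -0.68  2.33] M [-0.003 -0.714  0.038] 0.235
30.32 err [-0.01  0.04 -0.01] F [ 0.55  0.69 -0.38] M [ 0.008 -0.257 -0.064] 0.548
31.36 err [ 0.38 -0.05  0.42] F [-0.54  0.19  0.67] M [ 0.036 -0.245 -0.06 ] 0.552
32.04 err [ 0.7  -0.01  0.57] F [0.36 0.22 0.01] M [ 0.009 -0.289 -0.029] 0.55
```

View pics/w13.png

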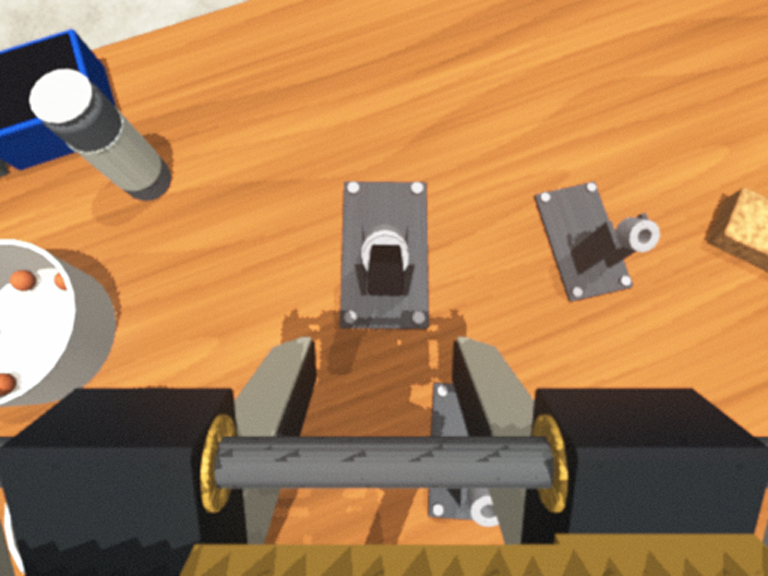

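View pics/s13c.png

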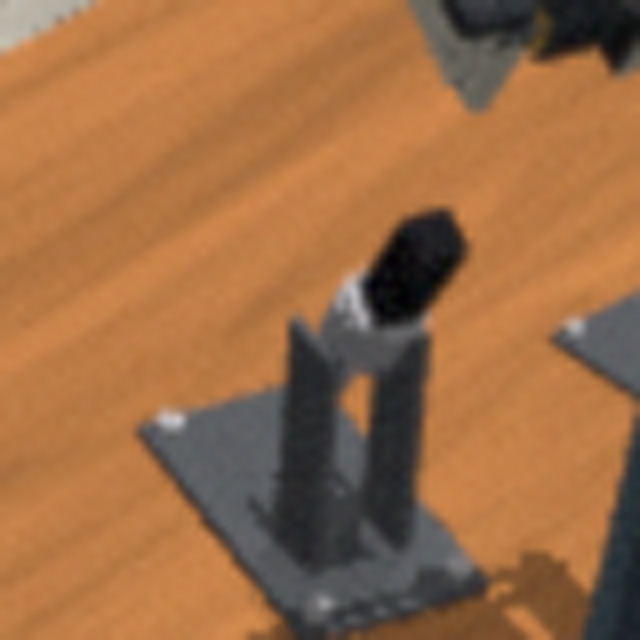

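View pics/t13c.png

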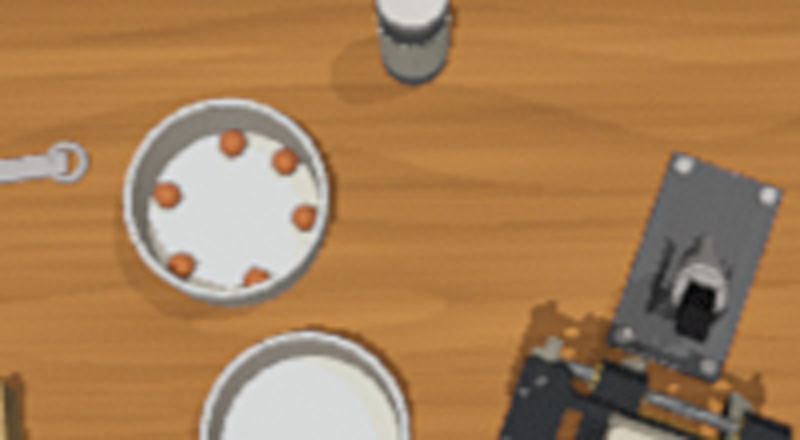

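The side crop shows the rod seated in the largest eye, collar on the mouth, with the gripper well clear. The top crop shows all six balls in the tub at (232,142), (285,160), (304,216), (256,278), (180,264) and (166,194), and the bystanders in place. Handing in.

Run:
```python
from plant import manip
manip.hold(.3); print(manip.finish_job(), manip.read_state()["clock"])
```

```text
the job is handed in; nothing more can be done
the job is handed in; nothing more can be done
```

The job was handed in at about 32 s, within the 67 s limit. `finish_job` gives no verdict, so what follows rests on my own checks.

- **Stirring:** I drew the rod from the rack and stirred the tub in two rings. In the wrist-camera measurements every ball had moved at least 24 mm, against the 12 mm needed. All six were in the tub in the last top view.
- **Insertion:** I threaded the rod through the largest holder's eye without side contact and pushed until the axial force rose to 20 N, with the collar on the mouth and no gap visible. After I let go and backed off, the wrist force was about zero and the rod stayed seated in line with the bore.
- **Bystanders:** The can was in place in the last views. Only part of the spare tub and wrench was in frame; those parts looked undisturbed. I judged this by eye rather than measuring it.
- **Disagreements:** The camera estimates differed by up to about 8 mm for the rod's place in the rack. They differed by about 4 mm for the eye's mouth and 1–2 mm for its lean-direction offset. I corrected for these on approach, and none caused trouble.

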